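# Stamp a bracket blank in the treadle press

### The arm

A 6-joint arm with a two-finger parallel gripper is mounted at the origin on a cart in front of the work surface, level with it; the furniture and walls round the work are solid. World frame = base frame: x ahead of the robot, y to its left, z up, the work surface at z = 0. Lengths are in mm, angles in rad, forces in N, time in s.
With the tool pointing down it reaches from about 275 to 750 mm from the base axis. Payload 10.2 kg.
Tool frame: the origin (TCP) lies midway between the tips of the shut fingers; the grasp point (between the pads) lies grip_depth behind it (grip_depth is the distance from the TCP to the grasp point, in mm); z points along the fingers, y is the line along which they close (so a half turn about z gives the same grasp; the last joint's range is limited). The gripper opens to 85 mm and grips with 20 to 120 N. Pads are 22 mm wide; open, the fingers measure 114 mm over their backs; the gripper's body (76 mm by 85 mm) begins 54 mm behind the grasp point. The pads swing forward as they close: fully open they stand 13 mm farther back than shut.
Start: joints at [1.116, 0.313, 1.498, -0, 1.331, -0.223], TCP at [120.621, 510.962, 231.294] pointing down, gripper open.
Joint ranges: [-2.94, 2.94], [-0.97, 2.17], [0.19, 2.56], [-1.23, 4.37], [0.02, 3.11], [-2.88, 2.88]. Speed limits (rad/s): [2.39, 2.39, 3.01, 3.14, 3.14, 3.14].

### API

Orientations are given as a unit quaternion [w, x, y, z].
In Python, from rig import * gives the robot as it stands.
- The arm moves only by the tool servo_tool, never from a script. Its argument "commands" is a list of rows, each a list of 3 entries, a list of its own where there are three numbers: the gripper command: -1 is fully open, 1 is shut, values between are in proportion, then the shift along the tool's x, y, z in m, then the turn, a rotation vector about the tool's x, y, z in units of 6 degrees (1.0 is 6 degrees). In form: [[grip, [dx, dy, dz], [ax, ay, az]], ...]. A call has 1 to 10 rows; each row shifts and turns the commanded pose from where the row before left it, along the tool's axes as they then stand; what a row does not reach is not made up. A row lasts 1/12 s, in which the tool goes at most 41.7 mm and 7.16 degrees, less where a joint would pass 70% of its speed; a pose out of reach is approached as far as the arm can. A call is refused whole if a number of a shift passes 0.0417 or a number of a turn 1, either way. A call with a gripper value outside its range is refused whole. The fingers move at their own pace and stop on an object; "squeeze" is the grip in N (left out, the last holds). Time passes only in rows, so rows that do not move let the fingers close. It gives the time, the measured TCP pose, the force, the opening and the grip force at its end, in the units of the state.
- sense(): the state, without advancing time (a new reading comes with each control period).
- capture(name): name is "scene" or "top" or "wrist"; returns a dict with "pixels" (420x560x3 uint8, red, green, blue), "z_map" (420x560 float32, mm along the optical axis (not along the pixel's ray), 0 where there is no reading), "fx", "fy", "cx", "cy" (pixels), "rvec" (rotation vector, rad) and "tvec" (3), from world to camera coordinates, as OpenCV has them; the wrist camera has in their place "T_tool_cam" (4x4, takes a point from camera to tool coordinates, whose origin is the TCP and whose axes are the flange's). Camera axes: x right, y down, z forward; pixel columns grow to the right and rows downward; lengths in mm; the calibration is good to about 2 mm. The wrist camera is an equidistant fisheye: a pixel r from the principal point sees the ray r / f radians off the axis. A picture is of the moment at which its call begins: read the wrist's pose just before it.
- finish_job(): hands the job in; it is judged then, once.
The state is a dict: "time_s": time; "joints": joint angles; "dq": joint speeds; "tau": joint torques, N m; "eef_pos": TCP position; "ee_rot": TCP orientation; "force": force on the tool from outside, world axes, zero at the start; "wrist_torque": the same for the moment, N m; "grip_width": opening from 0.0 (shut) to 1.0 (fully open); "grip_force": force on a finger pad.
Only numpy, scipy, OpenCV 4.12 (cv2) and the standard library are available. Lean on these libraries where they do the work, as an engineer would, in place of code of your own. Each camera call takes 0.05 s, during which the arm holds its last target. There are 200 camera calls.

### The job

Stamp the bracket blank: slide it along the bed into the press until its plain end is fully home against the end stop, then push the treadle right down to its stop for about half a second and let it come up. Finally draw the blank back out until it is wholly clear of the press head, leave it lying flat on the bed, and do not disturb the things standing round the press.

Things in the scene. Friction and masses are not known exactly. Their poses are not given: they have to be found in the camera images.
- press: Fixed grey steel bench press, 100 mm wide (x), 440 mm long (y), at most 103 mm high. Origin: on the bench top under the bed's centre line, 90 mm on the +y side of the end stop's face; z up; y runs along the bed, +y away from the head. In its frame, from +y to -y: open bed (to y = 175 mm), flared mouth, two guide rails, portal head, then the treadle on a low base (y = -140 to -265 mm).
- press_mouth (a point): Middle of the guide's mouth on the bed's top, at y = 52 mm, z = 18 mm of the press; axes as the press. Bed 84 mm wide. Between y = 52 and 24 mm of the press the mouth narrows to the 64 mm between the two guide rails, which run on to y = -50 mm; rails and mouth are 32 mm high above the bench, 14 mm above the bed.
- press_stop (a point): Point on the bed's top (18 mm above the bench) at the middle of the end stop's face, inside the head; axes as the press. The head is a 94 mm high portal from 40 mm on the +y side of this point (its open face) to 35 mm on the -y side; its opening is 64 mm wide and 32 mm high, with a ram inside that the treadle drives down.
- blank: Loose bracket blank of plain steel, about 0.45 kg: flat plate 60 (x) x 100 (y) x 8 (z) mm with an upturned tab across its +y end, 60 mm wide, 8 mm thick, 45 mm high from the underside. Origin: middle of the plate's underside. Its plain end (y = -50 mm) goes first into the press, the tab stays outside: when home it spans y = 2 to 10 mm of the press frame.
- blank_lead (a point): Middle of the plain (leading) end of the blank, at the underside, 50 mm from its origin in -y. It meets press_stop when the blank is home.
- blank_tab (a point): Middle of the top edge of the blank's upturned tab, 45 mm above the underside, 46 mm from the origin in +y.
- treadle (a joint): Angle of the treadle, rad: 0 up (rest), 0.22 at its stop. A spring returns it; the hinge lies along the press's x axis at y = -140 mm, z = 36 mm. It takes about 6 N at the pad to start it and 14 N at the stop.
- treadle_pad (a point): Middle of the top of the treadle's black rubber pad (64 x 60 mm), on the treadle, 80 mm from the hinge. The treadle is a dark steel plate 70 mm wide and 115 mm long that slopes up away from the head; the pad goes down about 17 mm to the stop.
- steel_block: Bystander: round steel reference block, 60 mm across, 12 mm high, in front of the press. Origin: centre of its underside.
- turned_part: Bystander: stepped dark turned part, 48 mm across, 24 mm high, in front of the bed. Origin: centre of its underside.
- small_case: Bystander: small plastic case with a lid, 38 x 56 x 22 mm, in front of the treadle. Origin: centre of its underside.
Mind the look-alikes: they are no part of the job. What is shaped like the blank but red is not meant.

How it is judged:
By the outcome, as a careful person would: the job done as asked, in the order asked, and still so for the second after the job is handed in, with the robot touching nothing.
It also fails if it takes over 53 s, if anything falls off the work surface, if the arm or the gripper's body presses on something with over 40 N, if the wrist force passes 120 N, or if a joint passes its speed limit or range.

## Working session

There is one attempt and no reset: what is moved stays moved. The work goes in short steps, Python scripts to look and compute and a tool call to move; the robot and the scene stay as the last step left them, time stands still between calls to the robot, and variables do not carry over. Pictures are saved under pics/ and viewed, at most 10 in all, crops included, and the job is handed in when it is done.

Besides the shell and the picture viewer there is one more tool, called after "Call:" as a command line: name --argument value ..., lists and objects as JSON in quotes. servo_tool: Moves the arm, as the interface text tells. Its arguments: {"type":"object","properties":{"commands":{"type":"array"},"squeeze":{"type":"number"}},"required":["commands"]}

```bash
ls; mkdir -p pics; python3 - <<'E'
from rig import *
import cv2,numpy as np,pickle
print(sense())
for n in("scene","top"):
    c=capture(n);pickle.dump(c,open(f'{n}.pkl','wb'));cv2.imwrite(f'pics/{n}0.png',c["pixels"][:,:,::-1])
    R=cv2.Rodrigues(np.array(c["rvec"],float))[0];print(n,c["fx"],-R.T@np.array(c["tvec"]).ravel())
E
```

```text
pics
{'time_s': 0.0, 'joints': array([ 1.11559117e+00,  3.13443244e-01,  1.49843428e+00,  1.41671881e-05,
        1.33103870e+00, -2.23425603e-01]), 'dq': array([ 0.00095184, -0.00030241,  0.00116513,  0.00045597, -0.00129499,
       -0.00089325]), 'tau': array([ 1.96309537e-05, -4.12260854e+01, -2.59750772e+01, -6.38186020e-05,
        3.99119861e-03, -1.07231114e-05]), 'eef_pos': array([120.49962647, 510.71195198, 230.73960028]), 'ee_rot': array([-2.26758626e-04,  1.15632190e-01,  9.93291880e-01, -6.21766113e-04]), 'force': array([-0.28245159,  0.00138056,  0.99624424]), 'wrist_torque': array([0.00463932, 0.00156539, 0.0194152 ]), 'grip_force': 0.0, 'grip_width': 0.999702439991246}
scene 477.1877630916513 [-265.66764748 -588.45649641  612.09487182]
top 531.8328923193385 [ 270.66274929 -202.20550016 1160.15477199]
```

View pics/scene0.png

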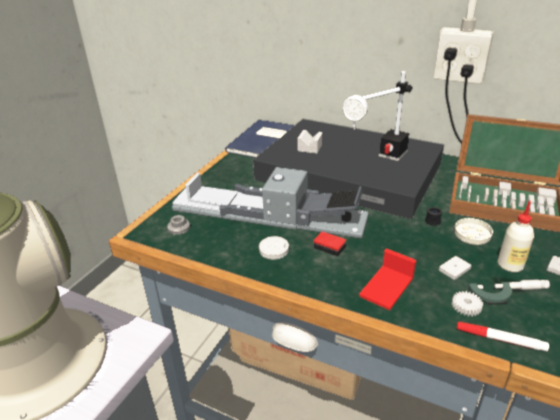

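View pics/top0.png

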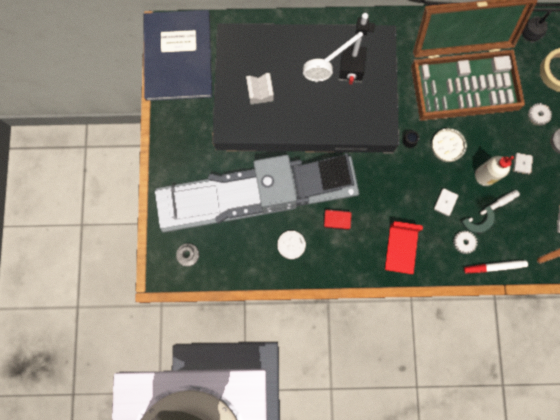

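Candidates for the blank: the steel plate with upturned tab on the bed, top (195,201) and scene (205,195); the red bracket, top (402,247), not meant; the V-block, top (260,88), wrong shape. I choose the plain one on the bed and check it with a crop and the depth map.

```bash
cat > h.py <<'E'
import numpy as np,cv2,pickle
def cloud(c):
    R=cv2.Rodrigues(np.array(c["rvec"],float))[0];t=np.array(c["tvec"],float).ravel()
    v,u=np.mgrid[:420,:560];z=c["z_map"]
    P=np.stack([(u-c["cx"])/c["fx"]*z,(v-c["cy"])/c["fy"]*z,z],-1)
    P=(P-t)@R; P[z==0]=np.nan
    return P
E
python3 - <<'E'
from h import *
for n,(a,b,x,y) in {"top":(140,240,140,370),"scene":(160,240,160,380)}.items():
    c=pickle.load(open(n+'.pkl','rb'));P=cloud(c)
    np.set_printoptions(precision=0,suppress=True,linewidth=250)
    cv2.imwrite(f'pics/{n}1.png',cv2.resize(c["pixels"][a:b,x:y,::-1],None,fx=3.4,fy=3.4,interpolation=cv2.INTER_CUBIC))
    if n=="top":
        for q in [(170,270),(350,270),(288,243),(187,254),(338,219)]: print(q,P[q[1],q[0]])
        H=P[...,2]
        print(H[145:235:3,150:365:5].round())
E
```

```text
(170, 270) [362.  44.  -0.]
(350, 270) [ 354. -347.   -1.]
(288, 243) [ 415. -214.   10.]
(187, 254) [396.   7.   1.]
(338, 219) [ 463. -323.   23.]
[[-0.  1.  1. ... 63. 62. 57.]
 [-2. -5. -4. ... 40. 39. 37.]
 [-6. -2. -4. ... 22. 18. 18.]
 ...
 [-3.  0. 15. ... -0.  2.  1.]
 [-2. -0.  1. ... -2. -1.  4.]
 [ 1. -1.  2. ... -4. -0. -3.]]
```

View pics/top1.png

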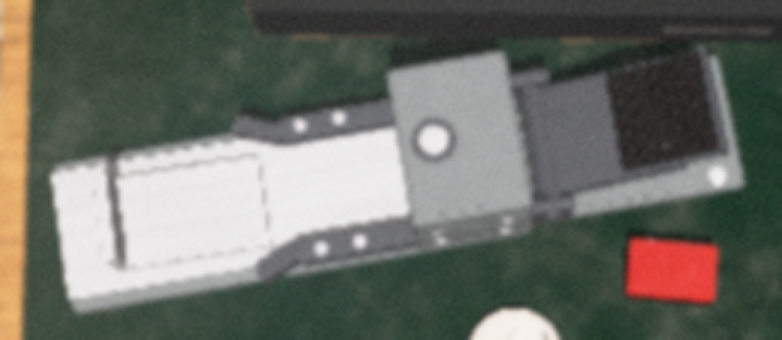

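View pics/scene1.png

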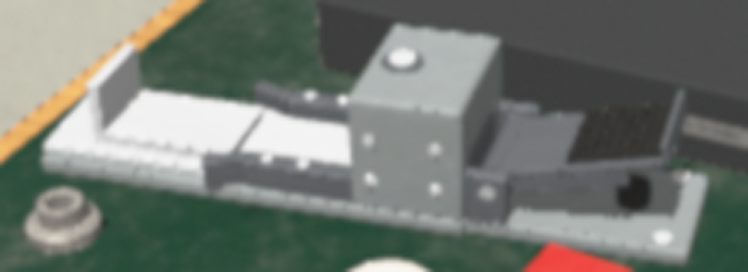

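```bash
cat >> h.py <<'E'
def w(p,X):  # press->world
    c,s=np.cos(p[2]),np.sin(p[2]);X=np.atleast_2d(X)
    return np.c_[p[0]+c*X[:,0]-s*X[:,1],p[1]+s*X[:,0]+c*X[:,1],X[:,2]]
E
python3 - <<'E'
from h import *
import rig
from scipy.optimize import least_squares
print([k for k in dir(rig) if k[0]!='_'],getattr(rig,'grip_depth',None))
c=pickle.load(open('top.pkl','rb'));P=cloud(c)
K=np.array([[c['fx'],0,c['cx']],[0,c['fy'],c['cy']],[0,0,1.]])
px=lambda q:np.array(q)/3.4+140-0.35
X=np.array([[42,175,18],[-42,175,18],[50,-50,94],[50,-125,94],[-50,-50,94],[-50,-125,94]],float)
U=px([[52,166],[72,296],[388,72],[503,50],[413,226],[531,208]])
pr=lambda W:cv2.projectPoints(W,np.array(c['rvec'],float),np.array(c['tvec'],float),K,None)[0][:,0]
r=least_squares(lambda p:(pr(w(p,X))-U).ravel(),[500,-80,0.1]);print(r.x,r.fun.reshape(-1,2).round(1))
p=r.x
# cloud in press frame
D=P.reshape(-1,3)-[p[0],p[1],0];cs,s=np.cos(p[2]),np.sin(p[2])
Q=np.c_[cs*D[:,0]+s*D[:,1],-s*D[:,0]+cs*D[:,1],D[:,2]]
for y in range(-270,190,10):
    m=(abs(Q[:,0])<25)&(abs(Q[:,1]-y)<5)
    print(y,m.sum(),np.median(Q[m,2]).round(1),Q[m,2].max().round(0),end=' | ')
m=(Q[:,2]>40)&(abs(Q[:,0])<45)&(Q[:,1]>50);print('\ntab',Q[m].round(0))
m=(Q[:,2]>80)&(abs(Q[:,0])<70)&(abs(Q[:,1])<150);print('head',np.percentile(Q[m],[2,98],axis=0).round(1))
# ray-plane of blank corners
def back(q,z):
    R=cv2.Rodrigues(np.array(c["rvec"],float))[0];t=np.array(c["tvec"],float).ravel()
    o=-R.T@t;d=R.T@np.linalg.inv(K)@[*q,1];return o+d*(z-o[2])/d[2]
for q,z in [((258,155),26),((268,265),26),((120,160),26),((126,268),26),((107,152),63),((117,268),63)]:
    W=back(px(q),z);d=W[:2]-p[:2];print(q,W.round(1),(cs*d[0]+s*d[1]).round(1),(-s*d[0]+cs*d[1]).round(1))
E
```

```text
['PlanningError', 'capture', 'finish_job', 'grip_depth', 'sense'] 18.700000000000003
[ 5.22498519e+02 -1.02179304e+02  1.43622432e-01] [[-0.1  0.8]
 [-1.4 -0.3]
 [-0.6 -0.8]
 [ 1.2 -0.1]
 [-0.4  0.5]
 [ 1.1 -0.1]]
-270 73 -0.4 12.0 | -260 53 11.8 16.0 | -250 50 77.7 82.0 | -240 134 72.3 85.0 | -230 118 69.5 74.0 | -220 115 67.3 72.0 | -210 113 64.9 71.0 | -200 118 62.8 67.0 | -190 112 59.5 66.0 | -180 108 53.4 58.0 | -170 109 51.0 57.0 | -160 106 48.3 53.0 | -150 107 45.6 52.0 | -140 104 44.9 50.0 | -130 85 40.2 49.0 | -120 100 92.9 97.0 | -110 114 93.3 99.0 | -100 112 93.6 99.0 | -90 114 93.7 98.0 | -80 110 94.2 100.0 | -70 118 95.0 103.0 | -60 111 93.9 101.0 | -50 103 91.4 98.0 | -40 100 17.7 22.0 | -30 101 17.2 23.0 | -20 100 17.0 23.0 | -10 102 17.7 23.0 | 0 101 17.8 24.0 | 10 102 17.5 23.0 | 20 101 17.5 23.0 | 30 99 17.5 23.0 | 40 107 18.7 33.0 | 50 101 25.5 31.0 | 60 103 25.6 31.0 | 70 101 25.9 31.0 | 80 105 25.7 31.0 | 90 101 25.4 31.0 | 100 104 25.5 30.0 | 110 103 25.7 31.0 | 120 106 25.8 31.0 | 130 174 28.3 67.0 | 140 73 62.8 69.0 | 150 49 17.4 24.0 | 160 102 17.7 23.0 | 170
[... 2546 characters left out ...]
26. 136.  62.]
 [-28. 134.  66.]
 [-25. 134.  50.]
 [-28. 141.  60.]
 [-29. 139.  63.]
 [-29. 137.  62.]
 [-29. 135.  62.]
 [-27. 134.  52.]
 [-30. 141.  63.]
 [-30. 139.  62.]
 [-31. 137.  62.]
 [-31. 135.  63.]
 [-30. 134.  54.]
 [-28. 134.  42.]
 [-31. 141.  55.]
 [-30. 139.  51.]
 [-30. 137.  49.]
 [-32. 134.  56.]
 [-30. 134.  42.]
 [-31. 141.  41.]
 [-32. 139.  45.]
 [-32. 136.  44.]]
head [[ -47.3 -122.2   87.5]
 [  48.9  -50.6   98.7]]
(258, 155) [543.3 -57.7  26. ] 27.0 41.1
(268, 265) [471.2 -64.2  26. ] -45.3 44.9
(120, 160) [541.9  31.2  26. ] 38.3 129.2
(126, 268) [471.2  26.2  26. ] -32.4 134.4
(107, 152) [538.4  31.8  63. ] 34.9 130.3
(117, 268) [464.8  24.3  63. ] -39.0 133.4
```

The crops show the blank at crop (190,210) in top1: its tab is on the left (112,210) and its plain end on the right (265,210), already in the mouth. In the press frame the tab's middle is at (-1,138), with yaw about 0. Next I turn the tool.

Call:
servo_tool --commands '[[-1,[0,0,0],[0,0,-0.9]],[-1,[0,0,0],[0,0,-0.9]],[-1,[0,0,0],[0,0,-0.9]],[-1,[0,0,0],[0,0,-0.88]],[0.2,[0,0,0],[0,0,0]]]' --squeeze 40

```text
time_s: 0.52
eef_pos: [120.5, 510.8, 231.0]
ee_rot: [-0.0, -0.073, 0.997, -0.0]
force: [-0.6, 0.6, -0.3]
grip_width: 0.881
grip_force: 0.0
```

```bash
cat >> h.py <<'E'
from scipy.spatial.transform import Rotation as Ro
p=np.array([522.5,-102.2,0.1436])
def goto(x,y,z):
    from rig import sense
    s=sense();q=s["ee_rot"];R=Ro.from_quat([q[1],q[2],q[3],q[0]]);e=np.array(s["eef_pos"])
    pp=Ro.from_rotvec([0,0,-p[2]]).apply(e-[p[0],p[1],0])
    RP=Ro.from_rotvec([0,0,-p[2]])*R
    np.set_printoptions(precision=4,suppress=True)
    print('t',round(s["time_s"],2),'TCP press',pp.round(1),'tool axes in press(cols)\n',RP.as_matrix().round(3),'\nshift mm',RP.inv().apply(np.array([x,y,z])-pp).round(1),'F press',Ro.from_rotvec([0,0,-p[2]]).apply(s["force"]).round(1),'w',s["grip_width"],s["grip_force"],'q',s["joints"])
    W=w(p,[[x,y,z]])[0]; G=R.as_matrix()@Ro.identity().as_matrix()
E
python3 -c "
from h import *
goto(-1,138,140)"
```

```text
t 0.52 TCP press [-310.1  664.3  231. ] tool axes in press(cols)
 [[-1.    -0.003 -0.   ]
 [-0.003  1.    -0.001]
 [ 0.    -0.001 -1.   ]] 
shift mm [-307.7 -527.1   91.2] F press [-0.5  0.7 -0.3] w 0.881367195764547 0.0 q [ 1.1156  0.3132  1.4981  0.      1.331  -0.6015]
```

Call:
servo_tool --commands '[[0.2,[-0.018,-0.031,0],[0,0,0]],[0.2,[-0.018,-0.031,0],[0,0,0]],[0.2,[-0.018,-0.031,0],[0,0,0]],[0.2,[-0.018,-0.031,0],[0,0,0]],[0.2,[-0.018,-0.031,0],[0,0,0]],[0.2,[-0.018,-0.031,0],[0,0,0]],[0.2,[-0.018,-0.031,0],[0,0,0]],[0.2,[-0.018,-0.031,0],[0,0,0]],[0.2,[-0.018,-0.031,0],[0,0,0]],[0.2,[-0.018,-0.031,0],[0,0,0]]]'

```text
time_s: 1.35
eef_pos: [343.6, 228.2, 231.3]
ee_rot: [0.0, -0.07, 0.998, 0.0]
force: [0.7, 0.7, -0.4]
grip_width: 0.399
grip_force: 0.0
```

Call:
servo_tool --commands '[[0.2,[-0.018,-0.031,0.01],[0,0,0]],[0.2,[-0.018,-0.031,0.01],[0,0,0]],[0.2,[-0.018,-0.031,0.01],[0,0,0]],[0.2,[-0.018,-0.031,0.01],[0,0,0]],[0.2,[-0.018,-0.031,0.01],[0,0,0]],[0.2,[-0.018,-0.031,0.01],[0,0,0]],[0.2,[-0.018,-0.031,0.01],[0,0,0]],[0.2,[0,0,0],[0,0,0]],[0.2,[0,0,0],[0,0,0]]]'

```text
time_s: 2.1
eef_pos: [498.8, 31.9, 160.3]
ee_rot: [-0.001, -0.069, 0.998, 0.0]
force: [-1.4, 0.8, -0.1]
grip_width: 0.399
grip_force: 0.0
```

```bash
python3 - <<'E'
from h import *
from rig import *
goto(-1,138,140)
s=sense();c=capture('wrist');cv2.imwrite('pics/w1.png',c['pixels'][:,:,::-1]);pickle.dump((s,c),open('w1.pkl','wb'));print(c['T_tool_cam'],c['fx'],c['cx'],c['cy'])
E
```

```text
t 2.1 TCP press [ -4.3 136.1 160.3] tool axes in press(cols)
 [[-1.     0.006 -0.002]
 [ 0.006  1.     0.001]
 [ 0.002  0.001 -1.   ]] 
shift mm [-3.3  1.9 20.3] F press [-1.3  1.  -0.1] w 0.3993033905130034 0.0 q [-0.1711  0.3283  1.6724  0.0001  1.1429 -1.88  ]
[[  -0.0009   -0.9481   -0.318    81.3958]
 [   1.       -0.001     0.0001   -0.4559]
 [  -0.0005   -0.318     0.9481 -142.9718]
 [   0.        0.        0.        1.    ]] 325.19226210127806 279.64055534965377 209.84849797331032
```

View pics/w1.png

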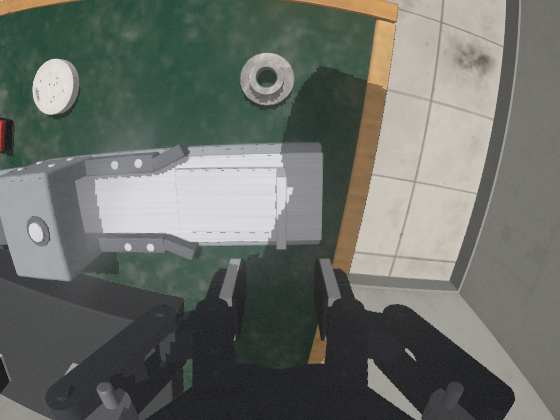

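The wrist view shows the fingers (240,290) and (325,290) either side of the tab's line (282,205), and the plate's plain end at (178,205). I refine the measurement from the wrist's depth.

```bash
cat >> h.py <<'E'
def wcloud(s,c):
    v,u=np.mgrid[:420,:560].astype(float);a=(u-c['cx'])/c['fx'];b=(v-c['cy'])/c['fy'];r=np.hypot(a,b)+1e-9
    z=c['z_map'];k=np.tan(r)/r
    C=np.stack([a*k*z,b*k*z,z],-1).reshape(-1,3);C[(z.ravel()==0)|(r.ravel()>1.3)]=np.nan
    T=np.array(c['T_tool_cam']);t=C@T[:3,:3].T+T[:3,3]
    q=s['ee_rot'];W=Ro.from_quat([q[1],q[2],q[3],q[0]]).as_matrix()@t.T
    W=W.T+s['eef_pos'];return (W-[p[0],p[1],0])@Ro.from_rotvec([0,0,p[2]]).as_matrix()
E
python3 - <<'E'
from h import *
s,c=pickle.load(open('w1.pkl','rb'));Q=wcloud(s,c);Q=Q[~np.isnan(Q[:,0])]
x,y,z=Q.T
def ext(n,m,ax,bin_,rng,st):
    for b in np.arange(*rng,st):
        k=m&(abs(Q[:,bin_]-b)<st/2)
        if k.sum()>3: print(n,b,k.sum(),np.percentile(Q[k,ax],[1,99]).round(1),Q[k,2].mean().round(1))
near=abs(x)<80
ext('bed',(z>12)&(z<22)&near,0,1,(150,175),6)
ext('bedmid',(z>12)&(z<22)&near,0,1,(64,130),16)
ext('plate',(z>23)&(z<30)&near&(y>53),0,1,(60,132),12)
ext('tab',(z>45)&(z<70)&(abs(x)<40)&(y>120)&(y<155),1,0,(-35,36),10)
k=(z>45)&(z<70)&(abs(x)<40)&(y>120)&(y<155);print('tabx',np.percentile(x[k],[1,99]))
ext('plate end',(z>23)&(z<31)&(abs(x)<31)&(y<120)&(y>30),1,0,(-25,26),10)
ext('gap',(z>13)&(z<21)&(abs(x)<40),0,1,(-40,24),8)
ext('rail',(z>28)&(z<37)&(x>0)&(x<55),0,1,(-40,50),16);ext('rail-',(z>28)&(z<37)&(x<0)&(x>-55),0,1,(-40,50),16)
ext('head',(z>80)&(z<99)&near,0,1,(-110,-50),12)
E
```

```text
bed 150 642 [-49.3  44.5] 17.9
bed 156 635 [-48.8  44.8] 17.9
bed 162 624 [-48.8  45. ] 17.9
bed 168 607 [-48.8  44.1] 18.0
bed 174 366 [-44.6  43.9] 18.1
bedmid 64 507 [-48.5  48.1] 17.0
bedmid 80 519 [-48.8  47.9] 16.9
bedmid 96 541 [-48.6  47.8] 17.0
bedmid 112 554 [-49.1  46.8] 17.0
bedmid 128 502 [-49.7  45.8] 17.0
plate 60 806 [-31.7  27.4] 26.4
plate 72 817 [-32.1  27.2] 26.4
plate 84 832 [-31.9  27.1] 26.4
plate 96 849 [-31.5  27.2] 26.4
plate 108 846 [-31.4  27.2] 26.4
plate 120 861 [-31.2  27.2] 26.4
tab -35 69 [133.1 140.8] 58.4
tab -25 136 [133.1 140.7] 63.3
tab -15 139 [133.  140.7] 63.2
tab -5 122 [132.9 139.9] 63.4
tab 5 117 [132.8 139.9] 63.4
tab 15 114 [132.7 139.9] 63.3
tab 25 87 [132.6 139.9] 63.4
tabx [-31.97284725  26.99237697]
plate end -25 960 [ 42.1 119.6] 26.5
plate end -15 926 [ 42.1 119.4] 26.4
plate end -5 896 [ 42.2 119.2] 26.4
plate end 5 888 [ 42.5 119.2] 26.3
plate end 15 844 [ 42.3 119.6] 26.4
plate end 25 646 [ 42.2 119.3] 26.4
gap -40 375 [-27.5  33.3] 18.4
gap -32 389 [-27.7  32.9] 18.4
gap -24 406 [-28.2  32.9] 18.4
gap -16 419 [-28.  33.] 18.5
gap -8 425 [-28.5  33. ] 18.4
gap 0 436 [-28.2  32.8] 18.4
gap 8 454 [-28.   32.4] 18.5
gap 16 461 [-28.1  32.4] 18.4
rail -40 198 [32.7 48.2] 32.2
rail -24 205 [32.8 48.2] 32.2
rail -8 240 [32.1 48.6] 32.4
rail 8 230 [32.5 47.5] 32.6
rail 24 232 [32.3 47.1] 32.0
rail 40 225 [35.2 53.2] 32.1
rail- -40 230 [-46.9 -31. ] 32.2
rail- -24 231 [-47.3 -31.2] 32.4
rail- -8 266 [-47.4 -31.7] 32.5
rail- 8 285 [-47.4 -31.8] 32.5
rail- 24 265 [-47.8 -31.6] 32.2
rail- 40 256 [-53.7 -35.9] 32.3
head -110 768 [-48.   49.1] 94.1
head -98 853 [-47.9  48.6] 94.1
head -86 856 [-48.2  49.2] 94.2
head -74 918 [-48.5  49.4] 94.8
head -62 1114 [-48.4  48.3] 94.5
```

Call:
servo_tool --commands '[[0.2,[-0.002,0.001,0.02],[0,0,0]],[0.2,[0,0,0.025],[0,0,0]],[0.2,[0,0,0.025],[0,0,0]],[0.2,[0,0,0.025],[0,0,0]],[0.2,[0,0,0.02],[0,0,0]],[0.2,[0,0,0.01],[0,0,0]],[0.2,[0,0,0],[0,0,0]],[0.2,[0,0,0],[0,0,0]]]'

```text
time_s: 2.82
eef_pos: [500.6, 34.8, 37.1]
ee_rot: [0.0, -0.072, 0.997, -0.0]
force: [0.3, 0.1, -0.1]
grip_width: 0.402
grip_force: 0.0
```

```bash
python3 -c "
from h import *
goto(-2.2,136.7,33)"
```

```text
t 2.82 TCP press [ -2.  138.7  37.1] tool axes in press(cols)
 [[-1.     0.     0.001]
 [ 0.     1.    -0.   ]
 [-0.001 -0.    -1.   ]] 
shift mm [ 0.2 -2.   4.1] F press [ 0.3  0.1 -0.1] w 0.40242852665453305 0.0 q [-0.1646  0.5119  1.7792  0.      0.8497 -1.8788]
```

Centre on the tab, lower and close.

Call:
servo_tool --commands '[[0.2,[0,-0.002,0.003],[0,0,0]],[0.2,[0,0,0],[0,0,0]],[0.6,[0,0,0],[0,0,0]],[1,[0,0,0],[0,0,0]],[1,[0,0,0],[0,0,0]],[1,[0,0,0],[0,0,0]],[1,[0,0,0],[0,0,0]],[1,[0,0,0],[0,0,0]]]'

```text
time_s: 3.48
eef_pos: [501.1, 32.2, 33.9]
ee_rot: [0.0, -0.071, 0.997, -0.0]
force: [-2.0, -0.6, 6.0]
grip_width: 0.088
grip_force: 40.0
```

```bash
python3 -c "
from h import *
goto(-0.4,136.7,34)"
```

```text
t 3.48 TCP press [ -2.  136.1  33.9] tool axes in press(cols)
 [[-1.     0.001  0.001]
 [ 0.001  1.    -0.   ]
 [-0.001 -0.    -1.   ]] 
shift mm [-1.6  0.6 -0.1] F press [-2.1 -0.3  6. ] w 0.08779966624668115 40.034807324409485 q [-0.1695  0.5178  1.7804  0.      0.8425 -1.8832]
```

Call:
servo_tool --commands '[[1,[-0.0015,0,0],[0,0,-0.1]],[1,[0,0,0],[0,0,0]],[1,[0,-0.008,0],[0,0,0]],[1,[0,-0.008,0],[0,0,0]],[1,[0,-0.008,0],[0,0,0]],[1,[0,-0.008,0],[0,0,0]],[1,[0,0,0],[0,0,0]]]'

```text
time_s: 4.07
eef_pos: [507.7, 0.1, 33.9]
ee_rot: [0.001, -0.076, 0.997, -0.0]
force: [-1.2, -2.8, 4.6]
grip_width: 0.085
grip_force: 40.0
```

```bash
python3 -c "
from h import *
goto(0.5,6,34)"
```

```text
t 4.07 TCP press [ -0.  103.3  33.9] tool axes in press(cols)
 [[-1.    -0.009  0.001]
 [-0.009  1.    -0.   ]
 [-0.001 -0.    -1.   ]] 
shift mm [  0.4 -97.3  -0. ] F press [-1.6 -2.6  4.6] w 0.08514613077058733 40.043622851371765 q [-0.231   0.527   1.7637  0.0001  0.8496 -1.9548]
```

Call:
servo_tool --commands '[[1,[0,-0.009,0],[0,0,0]],[1,[0,-0.009,0],[0,0,0]],[1,[0,-0.009,0],[0,0,0]],[1,[0,-0.009,0],[0,0,0]],[1,[0,-0.009,0],[0,0,0]],[1,[0,0,0],[0,0,0]]]'

```text
time_s: 4.57
eef_pos: [514.6, -44.6, 33.9]
ee_rot: [0.001, -0.076, 0.997, -0.0]
force: [0.3, -3.4, 4.2]
grip_width: 0.086
grip_force: 40.2
```

Call:
servo_tool --commands '[[1,[0,-0.009,0],[0,0,0]],[1,[0,-0.009,0],[0,0,0]],[1,[0,-0.009,0],[0,0,0]],[1,[0,0,0],[0,0,0]]]'

```text
time_s: 4.9
eef_pos: [518.7, -71.3, 33.9]
ee_rot: [0.001, -0.076, 0.997, -0.0]
force: [-0.9, -3.7, 4.3]
grip_width: 0.088
grip_force: 40.3
```

```bash
python3 -c "
from h import *
goto(0.5,6,34)"
```

```text
t 4.9 TCP press [ 0.7 31.2 33.9] tool axes in press(cols)
 [[-1.    -0.009  0.001]
 [-0.009  1.    -0.001]
 [-0.001 -0.001 -1.   ]] 
shift mm [  0.4 -25.2  -0.1] F press [-1.4 -3.5  4.3] w 0.08754762487427473 40.26012182235718 q [-0.3605  0.5537  1.7154  0.      0.8712 -2.0842]
```

Call:
servo_tool --commands '[[1,[0,-0.009,0],[0,0,0]],[1,[0,-0.009,0],[0,0,0]],[1,[0,0,0],[0,0,0]],[1,[0,-0.002,0],[0,0,0]],[1,[0,-0.002,0],[0,0,0]],[1,[0,0,0],[0,0,0]]]'

```text
time_s: 5.4
eef_pos: [521.8, -91.6, 33.9]
ee_rot: [0.0, -0.077, 0.997, 0.0]
force: [-1.5, 4.8, 6.9]
grip_width: 0.086
grip_force: 40.7
```

Call:
servo_tool --commands '[[1,[0,-0.001,0],[0,0,0]],[1,[0,-0.001,0],[0,0,0]],[1,[0,0,0],[0,0,0]]]'

```text
time_s: 5.65
eef_pos: [522.0, -93.2, 33.9]
ee_rot: [0.0, -0.077, 0.997, 0.001]
force: [-0.6, 6.4, 8.1]
grip_width: 0.087
grip_force: 40.8
```

```bash
python3 -c "
from h import *
goto(0.5,6,34)"
```

```text
t 5.65 TCP press [ 0.8  9.  33.9] tool axes in press(cols)
 [[-1.    -0.01   0.001]
 [-0.01   1.     0.001]
 [-0.001  0.001 -1.   ]] 
shift mm [ 0.3 -2.9 -0.1] F press [0.3 6.4 8.1] w 0.08746042527517885 40.78678071498871 q [-0.3984  0.5653  1.6939  0.0016  0.8823 -2.1238]
```

Call:
servo_tool --commands '[[1,[0,-0.001,0],[0,0,0]],[1,[0,-0.001,0],[0,0,0]],[1,[0,0,0],[0,0,0]]]'

```text
time_s: 5.9
eef_pos: [522.3, -95.2, 33.9]
ee_rot: [0.0, -0.077, 0.997, 0.001]
force: [-0.4, 6.4, 7.6]
grip_width: 0.084
grip_force: 40.8
```

Call:
servo_tool --commands '[[1,[0,-0.001,0],[0,0,0]],[1,[0,-0.001,0],[0,0,0]],[1,[0,0,0],[0,0,0]]]'

```text
time_s: 6.15
eef_pos: [522.4, -96.0, 33.9]
ee_rot: [-0.0, -0.077, 0.997, 0.002]
force: [-1.5, 14.4, 11.0]
grip_width: 0.087
grip_force: 41.2
```

```bash
python3 -c "
from h import *
goto(0.5,6,34)"
```

```text
t 6.15 TCP press [ 0.8  6.1 33.9] tool axes in press(cols)
 [[-1.    -0.01   0.   ]
 [-0.01   1.     0.003]
 [-0.     0.003 -1.   ]] 
shift mm [ 0.3 -0.1 -0.1] F press [ 0.6 14.5 11. ] w 0.08670829352295531 41.240567564964294 q [-0.4038  0.5673  1.6904  0.0035  0.8854 -2.1305]
```

Call:
servo_tool --commands '[[1,[0,-0.001,0],[0,0,0]],[1,[0,-0.001,0],[0,0,0]],[1,[0,0,0],[0,0,0]]]'

```text
time_s: 6.4
eef_pos: [522.2, -96.1, 33.9]
ee_rot: [-0.001, -0.077, 0.997, 0.003]
force: [-2.7, 24.5, 16.0]
grip_width: 0.082
grip_force: 42.0
```

```bash
python3 - <<'E'
from h import *
from rig import *
goto(0.5,6,34)
s=sense();c=capture('wrist');pickle.dump((s,c),open('w2.pkl','wb'))
cv2.imwrite('pics/w2.png',c['pixels'][:,:,::-1])
Q=wcloud(s,c);x,y,z=Q.T
for a in range(-30,31,6):
    k=(abs(x-a)<3)&(z>52)&(z<68)&(y>-20)&(y<40)
    if k.sum()>3: print(a,k.sum(),np.percentile(y[k],[2,98]).round(1),z[k].mean().round(1))
k=(z>20)&(z<29)&(abs(x)<40)&(y>-45)&(y<0);print('plate',k.sum(),np.percentile(x[k],[1,99]),z[k].mean())
E
```

```text
t 6.4 TCP press [ 0.6  6.1 33.9] tool axes in press(cols)
 [[-1.    -0.01  -0.001]
 [-0.01   1.     0.006]
 [ 0.001  0.006 -1.   ]] 
shift mm [ 0.1 -0.1 -0.1] F press [ 0.8 24.7 16. ] w 0.08190353190397097 42.02737659215927 q [-0.4052  0.5679  1.6893  0.0062  0.8884 -2.1338]
-30 320 [1.4 9.1] 59.6
-24 290 [1.4 9.2] 63.3
-18 275 [1.4 9.4] 63.3
-12 836 [-4.5 15.4] 61.5
-6 734 [-11.6  22.3] 60.7
0 207 [1.7 8.9] 63.4
6 191 [1.7 9.1] 63.4
12 176 [2.1 9.2] 63.4
18 162 [2.1 9.4] 63.4
24 164 [ 2.1 10. ] 63.4
30 81 [2.4 9.6] 63.4
plate 6747 [-28.8816  27.9299] 26.415982148337754
```

View pics/w2.png

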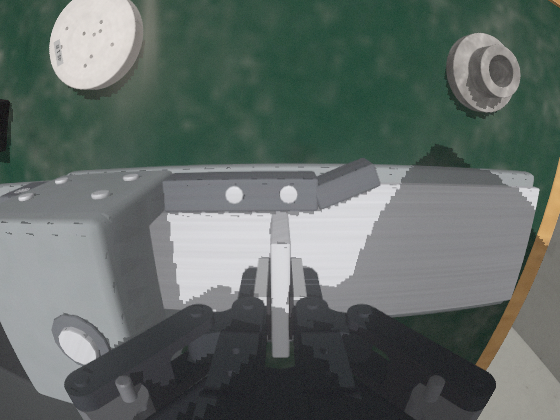

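The tab (282,290) stands at press y 2–9 and motion has stopped with 25 N of resistance, so the blank is home. Unload a little, release partly and lift.

Call:
servo_tool --commands '[[1,[0,0.001,0],[0,0,0]],[0.5,[0,0,0],[0,0,0]],[0.3,[0,0,0],[0,0,0]],[0.3,[0,0,0],[0,0,0]],[0.3,[0,0.001,-0.005],[0,0,0]],[0.3,[0,0,-0.02],[0,0,0]],[0.3,[0,0,-0.025],[0,0,0]],[0.3,[0,0,-0.025],[0,0,0]],[0.3,[0,0,-0.025],[0,0,0]],[0.3,[0,0,0],[0,0,0]]]'

```text
time_s: 7.28
eef_pos: [524.4, -98.9, 138.2]
ee_rot: [0.004, -0.077, 0.997, -0.002]
force: [0.7, 0.6, 0.5]
grip_width: 0.347
grip_force: 0.0
```

```bash
python3 - <<'E'
from h import *
from rig import *
goto(0.5,-220,140)
s=sense();c=capture('wrist')
Q=wcloud(s,c);x,y,z=Q.T
for a in range(-30,31,6):
    k=(abs(x-a)<3)&(z>52)&(z<68)&(y>-20)&(y<40)
    if k.sum()>3: print(a,k.sum(),np.percentile(y[k],[2,98]).round(1),z[k].mean().round(1))
k=(z>20)&(z<29)&(abs(x)<40)&(y>-45)&(y<0);print('plate',k.sum(),np.percentile(x[k],[1,99]),z[k].mean())
for b in range(-45,30,10):
    k=(z>28)&(z<37)&(x>0)&(x<55)&(abs(y-b)<5);l=(z>28)&(z<37)&(x<0)&(x>-55)&(abs(y-b)<5)
    if k.sum()>3 and l.sum()>3: print(b,np.percentile(x[k],1),np.percentile(x[l],99))
E
```

```text
t 7.28 TCP press [  2.3   3.  138.2] tool axes in press(cols)
 [[-1.    -0.01   0.007]
 [-0.01   1.    -0.004]
 [-0.007 -0.004 -1.   ]] 
shift mm [   4.  -222.9   -0.8] F press [0.7 0.5 0.5] w 0.34734840074616186 0.0 q [-0.4061  0.4183  1.605  -0.0001  1.1101 -2.1302]
-30 77 [1.5 9.1] 60.4
-24 98 [1.5 9.1] 63.2
-18 100 [1.6 9.3] 63.3
-12 101 [1.6 9.4] 63.3
-6 94 [1.7 9.5] 63.2
0 95 [1.7 9.6] 63.2
6 89 [1.7 9.7] 63.4
12 86 [1.8 9.1] 63.3
18 80 [1.8 9.2] 63.4
24 78 [1.9 9.3] 63.5
30 42 [2.7 9.4] 63.4
plate 3977 [-28.4305  33.3502] 26.285600544477422
-45 21.388576323665866 -31.31808050889276
-35 32.665034005946154 -31.340726994396814
-25 26.067689350868495 -31.28042434115474
-15 18.314059918881227 -11.272500992641897
-5 32.0636767952669 -21.31539259693496
5 25.71275635097153 -28.224608387719275
15 32.16353141014165 -31.647373496235215
25 32.2421862284869 -32.069268516747435
```

Call:
servo_tool --commands '[[1,[0,-0.031,0],[0,0,0]],[1,[0,-0.031,0],[0,0,0]],[1,[0.003,-0.031,0],[0,0,0]],[1,[0,-0.031,0],[0,0,0]],[1,[0,-0.031,0],[0,0,0]],[1,[0,-0.031,0],[0,0,0]],[1,[0,-0.031,0],[0,0,0]],[1,[0,0,0.02],[0,0,0]],[1,[0,0,0.02],[0,0,0]],[1,[0,0,0],[0,0,0]]]'

```text
time_s: 8.17
eef_pos: [550.5, -311.9, 88.1]
ee_rot: [-0.003, -0.076, 0.997, 0.003]
force: [-0.2, 0.3, -1.3]
grip_width: -0.002
grip_force: 0.0
```

```bash
python3 - <<'E'
from h import *
from rig import *
goto(1.5,-217,67)
s=sense();c=capture('wrist');pickle.dump((s,c),open('w3.pkl','wb'))
Q=wcloud(s,c);x,y,z=Q.T
for b in range(-260,-140,10):
    k=(abs(y-b)<5)&(x<-14)&(x>-34)&(z>20)&(z<90)
    if k.sum()>3: print(b,k.sum(),np.percentile(z[k],[5,50,95]).round(1))
E
```

```text
t 8.17 TCP press [  -2.3 -211.6   88.1] tool axes in press(cols)
 [[-1.    -0.009 -0.006]
 [-0.009  1.     0.006]
 [ 0.006  0.007 -1.   ]] 
shift mm [-3.8 -5.6 21.1] F press [-0.1  0.3 -1.3] w -0.0015980334162441832 0.0 q [-0.7003  0.684   1.3077 -0.      1.1585 -2.4235]
-250 398 [69.2 80.2 81.9]
-240 695 [67.2 72.4 79.1]
-230 679 [62.9 69.2 71.9]
-220 764 [52.2 66.7 69.7]
-210 718 [49.6 64.3 66.7]
-200 685 [46.8 61.4 63.9]
-190 642 [44.2 58.5 62. ]
-180 563 [41.7 53.4 55.2]
-170 538 [39.  50.9 52.5]
-160 509 [36.6 48.3 50. ]
-150 466 [37.7 45.9 47.5]
```

Call:
servo_tool --commands '[[1,[-0.003,-0.005,0.01],[0,0,0]],[1,[0,0,0.008],[0,0,0]],[1,[0,0,0.005],[0,0,0]],[1,[0,0,0.005],[0,0,0]],[1,[0,0,0.004],[0,0,0]],[1,[0,0,0],[0,0,0]]]'

```text
time_s: 8.72
eef_pos: [556.9, -317.9, 61.7]
ee_rot: [0.001, -0.077, 0.997, -0.001]
force: [0.5, -0.4, 5.5]
grip_width: 0.001
grip_force: 2.7
```

```bash
python3 -c "
from h import *
goto(1.5,-217,50)"
```

```text
t 8.72 TCP press [   3.1 -218.4   61.7] tool axes in press(cols)
 [[-1.    -0.01   0.001]
 [-0.01   1.    -0.002]
 [-0.001 -0.002 -1.   ]] 
shift mm [ 1.6  1.4 11.7] F press [ 0.4 -0.5  5.5] w 0.0005110595832463552 2.6850550656672567 q [-0.701   0.7269  1.3064 -0.0003  1.1061 -2.4253]
```

Call:
servo_tool --commands '[[1,[0,0,0.004],[0,0,0]],[1,[0,0,0.004],[0,0,0]],[1,[0,0,0.003],[0,0,0]],[1,[0,0,0],[0,0,0]]]'

```text
time_s: 9.05
eef_pos: [557.4, -319.3, 52.1]
ee_rot: [0.002, -0.077, 0.997, -0.003]
force: [-0.4, -3.9, 10.7]
grip_width: -0.003
grip_force: 4.8
```

Call:
servo_tool --commands '[[1,[0,0,0.002],[0,0,0]],[1,[0,0,0.001],[0,0,0]],[1,[0,0,0],[0,0,0]]]'

```text
time_s: 9.3
eef_pos: [557.5, -319.7, 49.7]
ee_rot: [0.002, -0.077, 0.997, -0.003]
force: [-1.3, -5.9, 10.4]
grip_width: -0.002
grip_force: 5.4
```

Call:
servo_tool --commands '[[1,[0,0,0.002],[0,0,0]],[1,[0,0,0.002],[0,0,0]],[1,[0,0,0],[0,0,0]]]'

```text
time_s: 9.55
eef_pos: [557.6, -320.0, 48.2]
ee_rot: [0.002, -0.077, 0.997, -0.004]
force: [-6.5, -3.8, 26.1]
grip_width: 0.004
grip_force: 12.9
```

Call:
servo_tool --commands '[[1,[0,0,0.002],[0,0,0]],[1,[0,0,0],[0,0,0]],[1,[0,0,0],[0,0,0]]]'

```text
time_s: 9.8
eef_pos: [557.7, -320.1, 47.9]
ee_rot: [0.002, -0.077, 0.997, -0.004]
force: [-12.9, 1.2, 39.7]
grip_width: 0.0
grip_force: 19.6
```

At the stop: force climbs and there is no further travel. Ease slightly, hold briefly, then lift.

Call:
servo_tool --commands '[[1,[0,0,-0.001],[0,0,0]],[1,[0,0,0],[0,0,0]],[1,[0,0,0],[0,0,0]]]'

```text
time_s: 10.05
eef_pos: [557.6, -320.1, 48.0]
ee_rot: [0.002, -0.077, 0.997, -0.004]
force: [-9.8, -0.9, 33.0]
grip_width: -0.001
grip_force: 16.4
```

Call:
servo_tool --commands '[[1,[0,0,-0.006],[0,0,0]],[1,[0,0,-0.008],[0,0,0]],[1,[0,0,-0.01],[0,0,0]],[1,[0,0,-0.02],[0,0,0]],[1,[0,0,-0.025],[0,0,0]],[1,[0,0,-0.025],[0,0,0]],[1,[0,0,0],[0,0,0]],[1,[0,0,0],[0,0,0]]]'

```text
time_s: 10.72
eef_pos: [556.8, -317.5, 137.5]
ee_rot: [0.001, -0.077, 0.997, -0.001]
force: [0.1, -0.1, -1.1]
grip_width: 0.002
grip_force: 0.0
```

```bash
python3 - <<'E'
from h import *
from rig import *
goto(0.5,5.5,138)
s=sense();c=capture('wrist');Q=wcloud(s,c);x,y,z=Q.T
for b in range(-250,-140,30):
    k=(abs(y-b)<5)&(x<-14)&(x>-34)&(z>20)&(z<90)
    if k.sum()>3: print(b,k.sum(),np.percentile(z[k],[5,50,95]).round(1))
E
```

```text
t 10.72 TCP press [   3.1 -218.   137.5] tool axes in press(cols)
 [[-1.    -0.01   0.001]
 [-0.01   1.    -0.002]
 [-0.001 -0.002 -1.   ]] 
shift mm [  0.3 223.5  -0.9] F press [ 0.1 -0.1 -1.1] w 0.0017443668378249863 0.0 q [-0.7007  0.644   1.2398 -0.      1.2555 -2.4253]
-250 255 [69.  80.  81.6]
-220 445 [54.  66.7 69.9]
-190 386 [44.7 58.4 62.2]
-160 334 [37.6 48.3 50.4]
```

Treadle is back up. Return to the tab.

Call:
servo_tool --commands '[[1,[0,0.032,0],[0,0,0]],[1,[0,0.032,0],[0,0,0]],[1,[0,0.032,0],[0,0,0]],[1,[0,0.032,0],[0,0,0]],[0.3,[0,0.032,0],[0,0,0]],[0.3,[0,0.032,0],[0,0,0]],[0.3,[0,0.032,0],[0,0,0]],[0.3,[0,0,0],[0,0,0]],[0.3,[0,0,0],[0,0,0]],[0.3,[0,0,0],[0,0,0]]]'

```text
time_s: 11.6
eef_pos: [522.0, -96.3, 135.6]
ee_rot: [-0.001, -0.077, 0.997, 0.0]
force: [0.0, -0.1, 0.3]
grip_width: 0.35
grip_force: 0.0
```

```bash
python3 - <<'E'
from h import *
from rig import *
goto(0.5,5.5,34)
s=sense();c=capture('wrist');Q=wcloud(s,c);x,y,z=Q.T
for a in range(-30,31,10):
    k=(abs(x-a)<3)&(z>52)&(z<68)&(y>-20)&(y<40)
    if k.sum()>3: print(a,k.sum(),np.percentile(y[k],[2,98]).round(1),z[k].mean().round(1))
E
```

```text
t 11.6 TCP press [  0.3   5.9 135.6] tool axes in press(cols)
 [[-1.    -0.01  -0.001]
 [-0.01   1.     0.   ]
 [ 0.001  0.    -1.   ]] 
shift mm [ -0.3  -0.5 101.6] F press [ 0.  -0.1  0.3] w 0.3504681736876378 0.0 q [-0.4032  0.4204  1.6095 -0.0003  1.1128 -2.1275]
-30 76 [1.4 9. ] 60.2
-20 98 [1.4 9. ] 63.4
-10 89 [2.2 9.2] 63.3
0 85 [2.2 9.3] 63.3
10 83 [2.3 9.5] 63.3
20 85 [2.3 9.6] 63.4
30 49 [2.3 9.8] 63.4
```

Blank still home. Descend and grip.

Call:
servo_tool --commands '[[0.3,[0,0,0.025],[0,0,0]],[0.3,[0,0,0.025],[0,0,0]],[0.3,[0,0,0.025],[0,0,0]],[0.3,[0,0,0.019],[0,0,0]],[0.3,[0,0,0.005],[0,0,0]],[0.3,[0,0,0],[0,0,0]],[0.3,[0,0,0],[0,0,0]]]'

```text
time_s: 12.23
eef_pos: [522.6, -96.7, 37.9]
ee_rot: [0.0, -0.076, 0.997, -0.0]
force: [0.5, 0.9, -0.2]
grip_width: 0.349
grip_force: 0.0
```

Call:
servo_tool --commands '[[0.6,[0,0,0],[0,0,0]],[1,[0,0,0],[0,0,0]],[1,[0,0,0],[0,0,0]],[1,[0,0,0],[0,0,0]],[1,[0,0,0],[0,0,0]],[1,[0,0,0],[0,0,0]]]'

```text
time_s: 12.73
eef_pos: [522.8, -95.9, 38.6]
ee_rot: [0.001, -0.077, 0.997, -0.0]
force: [-0.0, 3.2, 5.8]
grip_width: 0.087
grip_force: 40.2
```

```bash
python3 -c "
from h import *
goto(-0.5,130,34)"
```

```text
t 12.73 TCP press [ 1.2  6.2 38.6] tool axes in press(cols)
 [[-1.    -0.01   0.002]
 [-0.01   1.    -0.001]
 [-0.002 -0.001 -1.   ]] 
shift mm [  0.4 123.8   4.5] F press [0.4 3.1 5.8] w 0.08701034658599714 40.153414607048035 q [-0.4022  0.559   1.689   0.0005  0.8915 -2.1271]
```

Call:
servo_tool --commands '[[1,[0,0.006,0],[0,0,0]],[1,[0,0.01,0],[0,0,0]],[1,[0,0.012,0],[0,0,0]],[1,[0,0.012,0],[0,0,0]],[1,[0,0.012,0],[0,0,0]],[1,[0,0,0],[0,0,0]]]'

```text
time_s: 13.23
eef_pos: [514.8, -43.2, 38.6]
ee_rot: [0.001, -0.077, 0.997, -0.0]
force: [-0.1, 8.2, 8.0]
grip_width: 0.086
grip_force: 40.7
```

Call:
servo_tool --commands '[[1,[0,0.012,0],[0,0,0]],[1,[0,0.012,0],[0,0,0]],[1,[0,0.012,0],[0,0,0]],[1,[0,0.012,0],[0,0,0]],[1,[0,0.012,0],[0,0,0]],[1,[0,0.01,0],[0,0,0]],[1,[0,0,0],[0,0,0]],[1,[0,0,0],[0,0,0]]]'

```text
time_s: 13.9
eef_pos: [504.2, 26.0, 38.6]
ee_rot: [0.001, -0.077, 0.997, 0.0]
force: [0.3, 7.5, 8.8]
grip_width: 0.087
grip_force: 41.0
```

```bash
python3 -c "
from h import *
goto(-0.5,130,34)"
```

```text
t 13.9 TCP press [  0.2 129.5  38.6] tool axes in press(cols)
 [[-1.    -0.01   0.003]
 [-0.01   1.     0.   ]
 [-0.003  0.    -1.   ]] 
shift mm [0.7 0.5 4.6] F press [1.3 7.3 8.8] w 0.0870124975667816 41.039085388183594 q [-0.1817  0.5135  1.7711  0.0018  0.8544 -1.9077]
```

Drawn out. Release, lift straight up, and check.

Call:
servo_tool --commands '[[0.5,[0,0,0],[0,0,0]],[0.2,[0,0,0],[0,0,0]],[0.2,[0,0,0],[0,0,0]],[0.2,[0,0,0],[0,0,0]],[0.2,[0,0,-0.015],[0,0,0]],[0.2,[0,0,-0.03],[0,0,0]],[0.2,[0,0,-0.03],[0,0,0]],[0.2,[0,0,-0.03],[0,0,0]],[0.2,[0,0,-0.03],[0,0,0]],[0.2,[0,0,0],[0,0,0]]]'

```text
time_s: 14.73
eef_pos: [505.6, 24.2, 177.6]
ee_rot: [0.004, -0.077, 0.997, -0.001]
force: [0.3, 0.2, 0.7]
grip_width: 0.398
grip_force: 0.0
```

```bash
python3 - <<'E'
from h import *
from rig import *
goto(0.5,130,160)
s=sense();c=capture('wrist');cv2.imwrite('pics/w5.png',c['pixels'][:,:,::-1]);Q=wcloud(s,c);x,y,z=Q.T
for a in range(-30,31,10):
    k=(abs(x-a)<3)&(z>52)&(z<68)&(y>90)&(y<160)
    if k.sum()>3: print(a,np.percentile(y[k],[2,98]).round(1),z[k].mean().round(1))
for b in range(30,125,15):
    k=(abs(x)<25)&(abs(y-b)<4)&(z<40);print(b,np.median(z[k]).round(1),end=' ')
a=cloud(pickle.load(open('top.pkl','rb')));c0=pickle.load(open('top.pkl','rb'))['pixels'];c1=capture('top')['pixels']
d=cv2.absdiff(c0,c1).max(2);ys,xs=np.where(cv2.medianBlur(d,3)>40);print('\ndiff bbox',[(n,((xs>x0)&(xs<x1)&(ys>y0)&(ys<y1)).sum()) for n,x0,x1,y0,y1 in [('block',272,310,228,262),('turned',172,202,240,270),('case',322,355,207,232)]])
E
```

```text
t 14.73 TCP press [  1.4 127.5 177.6] tool axes in press(cols)
 [[-1.    -0.01   0.009]
 [-0.01   1.    -0.003]
 [-0.009 -0.003 -1.   ]] 
shift mm [ 1.   2.6 17.6] F press [0.3 0.1 0.7] w 0.3984722595275267 0.0 q [-0.184   0.3165  1.6395 -0.      1.1764 -1.9082]
-30 [125.1 132.5] 60.3
-20 [125.2 132.5] 63.3
-10 [125.3 132.7] 63.4
0 [125.3 132.8] 63.3
10 [125.4 133. ] 63.1
20 [125.5 132.3] 63.2
30 [125.6 132.4] 63.1
30 18.6 45 26.3 60 26.4 75 26.4 90 26.4 105 26.4 120 26.4 
diff bbox [('block', np.int64(0)), ('turned', np.int64(0)), ('case', np.int64(0))]
```

View pics/w5.png

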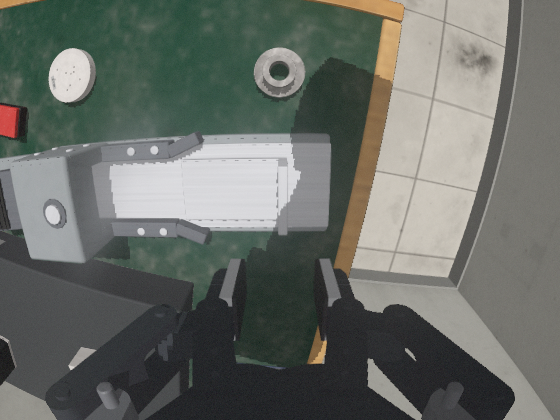

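The blank lies flat on the bed: plain end at (183,190), tab at (284,195), clear of the head at (60,200). The bystanders have not moved. Handing in.

```bash
python3 -c "
from rig import *
print(finish_job())"
```

```text
the job is handed in; nothing more can be done
None
```

The blank was pushed home against the stop, the treadle was held at its stop for about half a second and came back up, and the blank now lies flat on the bed about 80 mm clear of the head; the bystanders did not move, and the job was handed in at about 15 s.

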